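Load the tray reader

TASK

Load the tray reader for a run: slide the empty blue tray along the bench, without lifting it, into the loading corner until it lies flush against both the reader's front and the metal fence, and only then stand the black-capped vial upright in the tray. Next turn the selector clockwise, click by click, until its white line rests at the green dot, without clicking past it, and last press the green button fully down and let it go. Do not shift the red-capped vial or the beaker.

Things in the scene. Friction and masses are not known exactly. Their poses are not given: they have to be found in the camera images.
- tray_mid (a point): Loose shallow blue open tray, empty, 70 (x) x 100 (y) x 20 mm high, walls 3 mm, floor 4 mm thick, about 0.25 kg. Point at its centre, half-way up (10 mm above the bench); x along its short side, y along its long side, z up. It slides freely on the bench.
- dock (a point): Where the tray's centre point lies when the tray is home, flush with both stops, its short side along this x (either way round). Fixed on the reader, 10 mm above the bench; x points into the reader's front face, 35 mm ahead; y points to the fence, inner face 50 mm away; z up. The other two sides of the bay are open, each with a flat yellow line on the bench.
- reader: White instrument fixed to the bench, 80 deep (x) x 200 wide (y) x 45 mm high; origin under the box's centre, axes as dock. Its front is the face at x = -40 mm. The fence, an aluminium bar 10 mm thick and 16 mm high, runs from the left end (y = 90 to 100 mm) of the front out to x = -175 mm.
- vial_black: The same loose vial as its centre point below; origin at the centre of its underside.
- vial_black_mid (a point): Loose clear vial with a black cap, standing, 12 mm in diameter and 33 mm high, 15 g. Point at its centre, half-way up; z along its axis.
- vial_red_mid (a point): Loose white vial with a red cap, standing, 12 mm in diameter, 33 mm high: leave it alone. Point at its centre, half-way up.
- selector_grip (a point): Selector knob on the reader: a black bar 40 mm long (y), 10 mm wide (x), 52 to 72 mm above the bench, on a disc 44 mm across. Point on the vertical turning axis, 62 mm above the bench. y points along the bar to the end with the white line and a white nib at its foot. Six dots round it mark click positions; the fourth, larger and green, is the goal, the rest are white.
- selector (a joint): Turn of the selector in rad, growing clockwise seen from above. It rests only in clicks 0.419 rad (24 degrees) apart: 0 = first dot, 0.419 second, 0.838 third, 1.257 fourth (green), 1.676 fifth. It starts at the first or second dot. A click takes about 0.1 N m; let go between two, it snaps to the nearer.
- start_top (a point): Centre of the top of the green push button on top of the reader, 26 mm across; it moves straight down 6 mm on a spring, fully down at about 5 N, and comes back up by itself.
- start (a joint): Travel of the green button in m: 0 = up, 0.006 = fully down.
- beaker_mid (a point): Loose glass beaker, 56 mm across, 70 mm high: leave it alone. Point at its centre, half-way up.

How it is judged (in metres and radians):
On the way, in this order (a step that is already met when the one before it is completed fails the run):
1. the tray lies flush in the loading corner (x of tray_mid in the frame of dock between -0.005 and 0.005 m and y of tray_mid in the frame of dock between -0.005 and 0.005 m and angle between the x axis of tray_mid and the x axis of dock, either way round below 0.07 rad and height (world z) of tray_mid below 0.014 m), for 0.2 s.
2. the black-capped vial stands released in the tray (all of step 1 and x of vial_black_mid in the frame of tray_mid between -0.031 and 0.031 m and y of vial_black_mid in the frame of tray_mid between -0.046 and 0.046 m and height (world z) of vial_black_mid below 0.026 m and angle between vial_black_mid's own z axis and vertical below 0.12 rad and contact force between the fingers and vial_black below 0.05 N), for 0.2 s.
3. the selector is at the green dot (value of joint selector between 1.1366 and 1.3766 rad), for 0.3 s.
4. the green button is pressed down (value of joint start above 0.0045 m), for 0.05 s.
At the end, for the whole second after the job is handed in: The tray lies on the bench within 5 mm of its home spot against front and fence and within 0.07 rad of square; the black-capped vial stands in it, upright within 0.12 rad, released and at rest; the selector is within 0.12 rad of the green dot (1.257 rad); the button is up again (all of step 2 and all of step 3 and value of joint start below 0.0015 m and linear speed of vial_black below 0.02 m/s); the robot touches nothing.
It fails at once if the tray is lifted or tipped (height (world z) of tray_mid above 0.022 m or angle between tray_mid's own z axis and vertical above 0.2 rad).
It fails at once if the selector is clicked past the green dot (value of joint selector above 1.5866 rad).
It fails at once if the red-capped vial or the beaker is shifted by more than 15 mm (distance of any of vial_red_mid, beaker_mid from where it was at the start of the episode above 0.015 m).
It also fails if it takes over 72 s, if anything falls off the work surface, if the arm or the gripper's body presses on something with over 40 N, if the wrist force passes 120 N, or if a joint passes its speed limit or range.

ROBOT

A 6-joint arm with a two-finger parallel gripper is mounted at the origin on a cart in front of the work surface, level with it; the furniture and walls round the work are solid. World frame = base frame: x ahead of the robot, y to its left, z up, the work surface at z = 0. Lengths are in mm, angles in rad, forces in N, time in s.
With the tool pointing down it reaches from about 375 to 925 mm from the base axis. Payload 5.7 kg.
Tool frame: the origin (TCP) lies midway between the tips of the shut fingers; the grasp point (between the pads) lies 19 mm behind it; z points along the fingers, y is the line along which they close (so a half turn about z gives the same grasp; the last joint's range is limited). The gripper opens to 88 mm and grips with 3 to 60 N. Pads are 20 mm wide; open, the fingers measure 115 mm over their backs; the gripper's body (75 mm by 178 mm) begins 61 mm behind the grasp point.
Start: joints at [1.01, 0.359, 1.51, -0, 1.272, -0.115], TCP at [258.696, 541.33, 222.623] pointing down, gripper open.
Joint ranges: [-2.97, 2.97], [-1.01, 2.36], [0.21, 2.38], [-0.96, 4.11], [0.2, 2.71], [-2.98, 2.98]. Speed limits (rad/s): [2.39, 2.39, 3.14, 3.14, 3.14, 3.14].

INTERFACE

Orientations are given as a unit quaternion [w, x, y, z].
In Python, from bench import ctrl gives the robot as it stands.
- The arm moves only by the shell command python3 -m creep 'ROWS'. ROWS is JSON, a list of rows, each a list of 3 entries, a list of its own where there are three numbers: the opening in per cent of the stroke, from 0 (shut) to 100 (fully open), then the shift along the tool's x, y, z in m, then the turn about the tool's z in rad. In form: [[hand, [x, y, z], yaw], ...]. A call has exactly 8 rows; each row is the pose to reach, as a shift and turn from the pose commanded when the call began, along the tool's axes at that moment; what a row does not reach only later rows make up. A row lasts 1/10 s, in which the tool goes at most 50 mm and 8.59 degrees, less where a joint would pass 70% of its speed; a pose out of reach is approached as far as the arm can. A call with a gripper value outside its range is refused whole. The fingers move at their own pace and stop on an object; the grip force is fixed at half the most. Time passes only in rows, so rows that repeat a pose let the fingers close, or fill a call up. It gives the time, the measured TCP pose, the force, the opening and the grip force at its end, in the units of the state.
- ctrl.state(): the state, without advancing time (a new reading comes with each control period).
- ctrl.camera(name): name is "scene" or "side" or "wrist"; returns a dict with "img" (480x640x3 uint8, blue, green, red), "range_z" (480x640 float32, mm along the optical axis (not along the pixel's ray), 0 where there is no reading), "fovy" (degrees; the focal length in pixels is half the picture's height over the tangent of half this angle, whatever the lens; pixels are square), "cx", "cy" (the principal point, pixels), "xyz" and "rotation" of the camera in the world. Camera axes: x right, y down, z forward; pixel columns grow to the right and rows downward; lengths in mm; the calibration is good to about 2 mm. A picture is of the moment at which its call begins.
- ctrl.close_job(): hands the job in; it is judged then, once.
The state is a dict: "time": time; "joint_positions": joint angles; "qd": joint speeds; "joint_efforts": joint torques, N m; "ee_pos": TCP position; "ee_rot": TCP orientation; "wrist_force": force on the tool from outside, world axes, zero at the start; "torque": the same for the moment, N m; "finger_gap": finger opening in mm; "gripper_force": force on a finger pad.
Only numpy, scipy, OpenCV 4.12 (cv2) and the standard library are available. Lean on these libraries where they do the work, as an engineer would, in place of code of your own. Each camera call takes 0.05 s, during which the arm holds its last target. There are 200 camera calls.

## Working session

There is one attempt and no reset: what is moved stays moved. The work goes in short steps, Python scripts to look and compute and a shell command to move; the robot and the scene stay as the last step left them, time stands still between calls to the robot, and variables do not carry over. Pictures are saved under pics/ and viewed, at most 13 in all, crops included, and the job is handed in when it is done.

```bash
mkdir -p pics; ls; cat > h.py <<'E'
import numpy as np,cv2
from bench import ctrl
def R(c):
    r=np.array(c["rotation"],float)
    if r.size==9: return r.reshape(3,3)
    w,x,y,z=r.ravel()
    from scipy.spatial.transform import Rotation as Ro
    return Ro.from_quat([x,y,z,w]).as_matrix()
def f(c): return 240/np.tan(np.radians(c["fovy"])/2)
def plane(c,uv,z):
    uv=np.atleast_2d(uv).astype(float)
    d=np.c_[(uv[:,0]-c["cx"])/f(c),(uv[:,1]-c["cy"])/f(c),np.ones(len(uv))]@R(c).T
    o=np.array(c["xyz"],float); return o+d*((z-o[2])/d[:,2])[:,None]
E
python3 - <<'E'
from h import *
for n in ["scene","side","wrist"]:
    c=ctrl.camera(n); cv2.imwrite(f"pics/{n}0.png",c["img"]); print(n,c["xyz"],c["rotation"],c["fovy"],c["cx"],c["cy"])
    np.save(f"{n}0.npy",c,allow_pickle=True)
print(ctrl.state())
E
```

```text
pics
scene [ 102.41423138 -175.64665587  685.09605838] [-0.34475249  0.84070659 -0.38925289  0.15113021] 53.259805767227725 313.8483799807187 238.3569129538374
side [545.97211744 922.39293497 527.55202642] [ 0.00910203  0.00483265  0.8780597  -0.47844014] 56.101743489769966 323.45497213089504 246.4220031392655
wrist [188.56848504 575.05738752 383.35497693] [0.12333333 0.83683773 0.52784526 0.07662169] 68.3880314392048 318.1037610990158 232.68965575161087
{'time': 0.15, 'joint_positions': array([ 1.00990442e+00,  3.59354755e-01,  1.51119516e+00,  8.95505832e-06,
        1.27255928e+00, -1.15104331e-01]), 'qd': array([-0.00021196, -0.00207189, -0.00380024,  0.001556  ,  0.00029098,
        0.00120472]), 'joint_efforts': array([ 6.21247891e-04, -5.15755856e+01, -2.71007341e+01,  6.74138172e-02,
        3.07236006e-02, -2.39136489e-05]), 'ee_pos': array([258.40501082, 540.87833675, 221.98936534]), 'ee_rot': array([-2.55478646e-04,  2.21053968e-01,  9.75261282e-01, -7.13949033e-04]), 'wrist_force': array([-0.10724639,  0.43765999, -0.4005774 ]), 'torque': array([ 0.00278617, -0.03573293,  0.01450748]), 'gripper_force': 0.0, 'finger_gap': 87.92517190139661}
```

View pics/scene0.png

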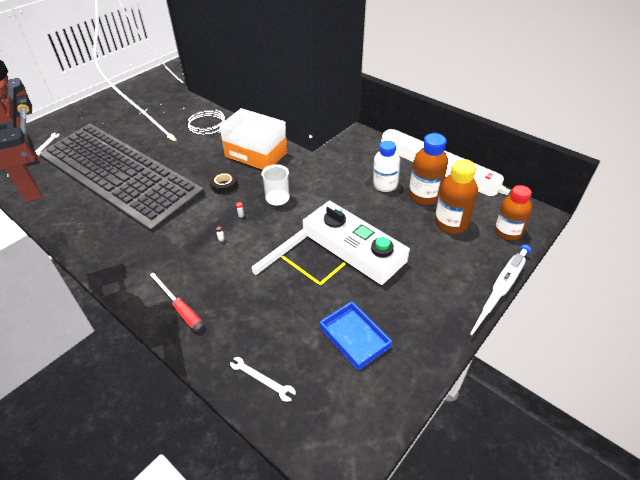

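View pics/side0.png

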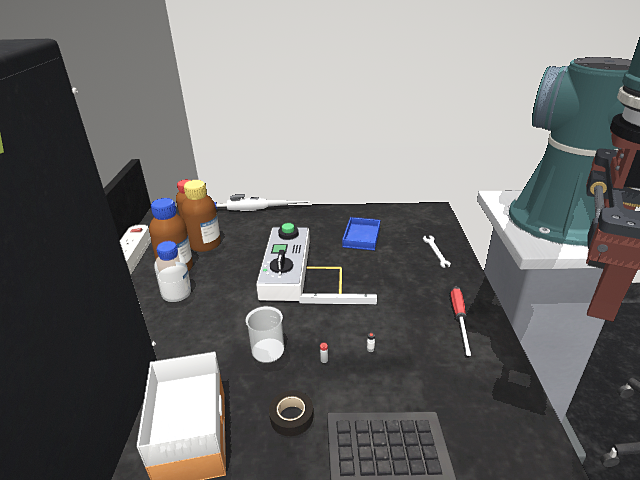

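The scene view shows the tray at (355,335), the reader at (355,240), the fence ending at (255,270), the black vial at (221,234) and the red vial at (240,210). In the side view the black vial is at (371,342) and the fence runs from (300,298) to (376,298).

```bash
cat >> h.py <<'E'
def cloud(c):
    z=c["range_z"].astype(float); v,u=np.mgrid[:480,:640]
    p=np.dstack([(u-c["cx"])/f(c)*z,(v-c["cy"])/f(c)*z,z])@R(c).T+np.array(c["xyz"])
    p[z==0]=np.nan; return p
def rect(p): 
    r=cv2.minAreaRect(p[:,:2].astype(np.float32)); return np.round(r[0],1),np.round(r[1],1),round(r[2],1)
E
python3 - <<'E'
from h import *
for n in ["scene","side"]:
    c=np.load(f"{n}0.npy",allow_pickle=True).item(); p=cloud(c); im=c["img"].astype(int); hsv=cv2.cvtColor(c["img"],cv2.COLOR_BGR2HSV).astype(int)
    H,S,V=hsv[...,0],hsv[...,1],hsv[...,2]
    print(n)
    X,Y,Z=p[...,0],p[...,1],p[...,2]
    def comps(m,lab,mn=8,k=6):
        nn,l,st,ce=cv2.connectedComponentsWithStats(m.astype(np.uint8),connectivity=8)
        for i in sorted(range(1,nn),key=lambda i:-st[i,4])[:k]:
            if st[i,4]>=mn:
                q=p[l==i]; q=q[~np.isnan(q).any(1)]
                print(lab,np.round(ce[i]),st[i,4],'med',np.round(np.median(q,0)),'z',np.round(np.percentile(q[:,2],[2,98])),rect(q))
    comps((H>105)&(H<130)&(S>150)&(V>60)&(Z<40),'blue',100)
    comps((V>150)&(S<60)&(abs(Z-45)<5),'top',200)
    comps((S<80)&(abs(Z-16)<4)&(V>120),'fence',50)
    comps((H>20)&(H<35)&(S>150)&(Z<8),'yellow',50)
    comps((H>45)&(H<85)&(S>100)&(V>70),'green',5)
    comps(((H<8)|(H>172))&(S>140)&(Z<45)&(Z>20),'red',8)
    comps((Z>22)&(Z<60)&(X>200)&(X<700)&(Y<600)&(Y>-300),'tall',15,12)
E
```

```text
scene
blue [355. 332.] 1250 med [480.  70.  11.] z [-1. 21.] (array([477. ,  69.9]), array([113.6,  83.4]), 77.2)
top [355. 237.] 2204 med [615. 182.  44.] z [41. 47.] (array([627.9, 189.1]), array([199.8,  79.7]), 87.6)
top [66. 93.] 281 med [ 555. 1104.   45.] z [40. 50.] (array([ 562.5, 1105.7]), array([206.1,  15. ]), 0.7)
top [612. 204.] 263 med [1018. -154.   45.] z [40. 50.] (array([1017.6, -152.8]), array([  9.5, 106.5]), 0.0)
fence [314. 255.] 605 med [585. 283.  15.] z [12. 19.] (array([581.2, 205.9]), array([115. , 281.9]), 32.8)
fence [171. 193.] 470 med [507. 552.  17.] z [12. 20.] (array([484. , 631.3]), array([124.1, 192.8]), 2.6)
fence [ 67. 104.] 250 med [ 547. 1105.   16.] z [13. 20.] (array([ 555.9, 1104.7]), array([249.1,  15. ]), 0.1)
fence [609. 217.] 222 med [1018. -163.   16.] z [12. 20.] (array([1017.8, -159.6]), array([119.1,   9.3]), 89.0)
fence [136.  73.] 133 med [ 770. 1105.   16.] z [13. 20.] (array([ 775.1, 1103.9]), array([ 14.1, 170.6]), 89.4)
fence [481. 318.] 123 med [626. -80.  18.] z [15. 20.] (array([627.2, -76.6]), array([13.3, 77.2]), 88.5)
ye
[... 3510 characters left out ...]
507. 582.  23.] z [22. 25.] (array([506.8, 581.8]), array([16.2, 16. ]), 86.7)
tall [362. 425.] 125 med [508. 564.  24.] z [22. 26.] (array([507.7, 563.1]), array([15.9, 15.8]), 3.3)
tall [379. 438.] 84 med [487. 581.  23.] z [22. 24.] (array([487.5, 581. ]), array([14.7, 14.4]), 1.9)
tall [324. 348.] 69 med [556. 433.  30.] z [22. 33.] (array([556.5, 431.6]), array([11.3, 10.4]), 39.9)
tall [377. 425.] 69 med [488. 562.  23.] z [22. 24.] (array([488.1, 562.9]), array([15.3, 14.8]), 5.1)
tall [345. 449.] 69 med [530. 597.  25.] z [23. 27.] (array([530.3, 596.8]), array([ 6.4, 14.7]), 89.8)
tall [365. 449.] 67 med [506. 597.  23.] z [22. 25.] (array([506.5, 596.3]), array([ 7. , 15.8]), 87.0)
```

```bash
cat >> h.py <<'E'
def go(x,y,z,ang=None):
    """shift in tool axes (m) and yaw about tool z to put TCP at world xyz with tool y at angle ang (deg)"""
    from scipy.spatial.transform import Rotation as Ro
    s=ctrl.state(); w,a,b,c=s["ee_rot"]; M=Ro.from_quat([a,b,c,w]).as_matrix()
    d=M.T@(np.array([x,y,z])-s["ee_pos"])/1000
    cur=np.degrees(np.arctan2(M[1,1],M[0,1]))
    yaw=0 if ang is None else -np.radians((ang-cur+180)%360-180)
    print("t",round(s["time"],2),"pos",np.round(s["ee_pos"],1),"yang",round(cur,2),"F",np.round(s["wrist_force"],1),"gap",round(s["finger_gap"],1),"-> shift",np.round(d,4),"yaw",round(yaw,3))
E
python3 -c "
from h import *
go(442,76,100,-12.5)"
```

```text
t 0.15 pos [258.4 540.9 222. ] yang 64.46 F [-0.1  0.4 -0.4] gap 87.9 -> shift [-0.3661 -0.3401  0.1224] yaw 1.343
```

```bash
python3 -m creep '[[100,[-0.02,-0.02,0.005],0.1],[70,[-0.05,-0.045,0.015],0.24],[40,[-0.08,-0.075,0.025],0.38],[35,[-0.11,-0.1,0.035],0.52],[30,[-0.14,-0.13,0.045],0.66],[30,[-0.17,-0.158,0.055],0.8],[30,[-0.2,-0.186,0.065],0.94],[30,[-0.23,-0.214,0.075],1.08]]'; python3 -c "
from h import *
go(442,76,100,-12.5)"
```

```text
time: 0.95
ee_pos: [374.2, 247.6, 147.3]
ee_rot: [0.0, 0.693, 0.721, 0.0]
wrist_force: [-0.0, 0.3, -0.3]
finger_gap: 35.4
gripper_force: 0.0
t 0.95 pos [374.2 247.6 147.3] yang 2.27 F [-0.   0.3 -0.3] gap 35.4 -> shift [-0.1741  0.061   0.0473] yaw 0.258
```

```bash
python3 -m creep '[[30,[-0.03,0.01,0.01],0.08],[30,[-0.07,0.025,0.02],0.16],[30,[-0.11,0.04,0.03],0.22],[30,[-0.145,0.05,0.04],0.25],[30,[-0.168,0.058,0.047],0.25],[30,[-0.168,0.058,0.047],0.25],[30,[-0.168,0.058,0.047],0.25],[30,[-0.168,0.058,0.047],0.25]]'; python3 -c "
from h import *
go(442,76,50,-12.5)
c=ctrl.camera('wrist'); np.save('wrist1.npy',c,allow_pickle=True); cv2.imwrite('pics/w1.png',c['img'])
hsv=cv2.cvtColor(c['img'],cv2.COLOR_BGR2HSV); m=cv2.inRange(hsv,(105,150,50),(130,255,255))
p=cloud(c); q=p[(m>0)]; q=q[~np.isnan(q).any(1)]
print(len(q),rect(q[(q[:,2]>16)&(q[:,2]<24)]), np.percentile(q[:,2],[2,50,98]))
"
```

```text
time: 1.75
ee_pos: [439.0, 84.7, 100.8]
ee_rot: [-0.0, 0.776, 0.631, -0.0]
wrist_force: [-0.5, 0.2, 0.1]
finger_gap: 26.2
gripper_force: 0.0
t 1.75 pos [439.   84.7 100.8] yang -11.72 F [-0.5  0.2  0.1] gap 26.2 -> shift [-0.0079  0.0048  0.0508] yaw 0.014
11417 (array([474.2,  65.3]), array([100.5,  70.3]), 77.5) [ 1.92180783  3.72115664 20.17571821]
```

View pics/w1.png

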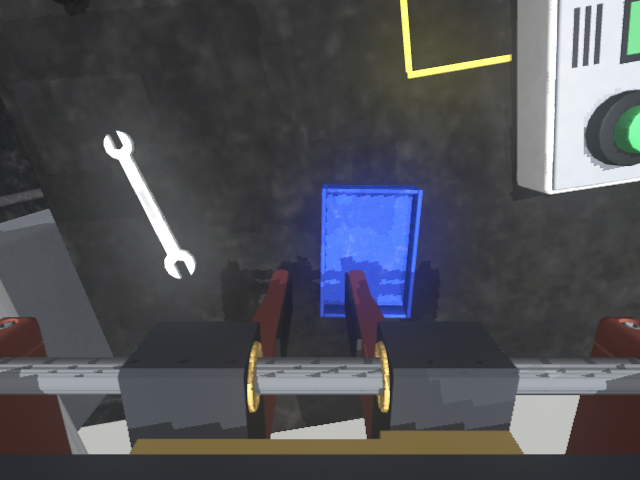

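The wrist view shows the whole tray, with corners near (322,187) and (420,318). The fingers are above its near half, either side of the −x wall.

```bash
python3 -c "
from h import *
go(441.5,72.5,6.5,-12.5)"
```

```text
t 1.8 pos [439.   84.9 100.9] yang -11.68 F [0.8 0.7 0.5] gap 26.3 -> shift [-0.0116  0.005   0.0944] yaw 0.014
```

```bash
python3 -m creep '[[30,[-0.006,0.0025,0.02],0.014],[30,[-0.0116,0.005,0.045],0.014],[30,[-0.0116,0.005,0.07],0.014],[30,[-0.0116,0.005,0.086],0.014],[30,[-0.0116,0.005,0.094],0.014],[30,[-0.0116,0.005,0.094],0.014],[0,[-0.0116,0.005,0.094],0.014],[0,[-0.0116,0.005,0.094],0.014]]'; python3 -m creep '[[0,[0,0,0],0],[0,[0,0,0],0],[0,[0,0,0],0],[0,[0,0,0],0],[0,[0,0,0],0],[0,[0,0,0],0],[0,[0,0,0],0],[0,[0,0,0],0]]'; python3 -c "
from h import *
go(441.5,72.5,6.5,-12.5)
c=ctrl.camera('wrist'); np.save('wrist1.npy',c,allow_pickle=True); cv2.imwrite('pics/w2.png',c['img'])
hsv=cv2.cvtColor(c['img'],cv2.COLOR_BGR2HSV); m=cv2.inRange(hsv,(105,150,50),(130,255,255))
p=cloud(c); q=p[(m>0)]; q=q[~np.isnan(q).any(1)]
print(len(q),rect(q[(q[:,2]>16)&(q[:,2]<24)]), np.percentile(q[:,2],[2,50,98]))
"
```

```text
time: 2.6
ee_pos: [442.7, 71.7, 7.5]
ee_rot: [0.001, 0.78, 0.626, 0.001]
wrist_force: [-0.4, -0.1, -0.3]
finger_gap: 13.7
gripper_force: 0.0
time: 3.4
ee_pos: [441.9, 71.6, 7.3]
ee_rot: [0.0, 0.78, 0.626, 0.0]
wrist_force: [-1.8, 0.6, 7.6]
finger_gap: 2.8
gripper_force: 30.0
t 3.4 pos [441.9  71.6   7.3] yang -12.56 F [-1.8  0.6  7.6] gap 2.8 -> shift [ 0.0008 -0.0006  0.0008] yaw -0.001
7604 (array([478.4,  74.6]), array([80.3, 70.2]), 77.4) [ 1.90675069  4.71461832 20.87204698]
```

View pics/w2.png

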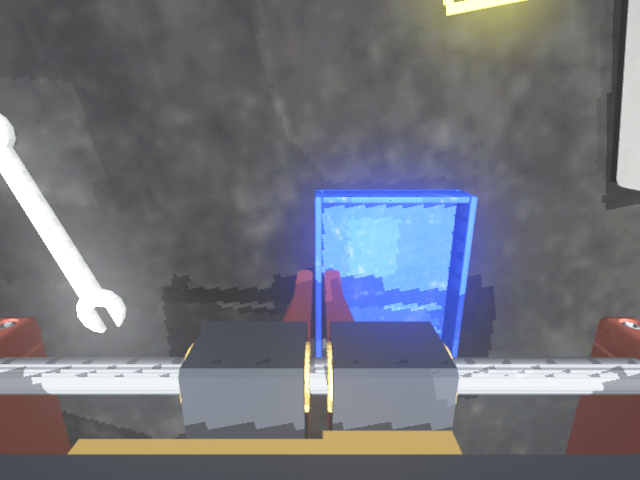

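The fingers hold the near wall of the tray at (320,330), gap 2.8 mm. I'll slide it to a spot just short of the corner.

```bash
python3 -m creep '[[0,[0.01,0.002,0],-0.02],[0,[0.033,0.0065,0],-0.045],[0,[0.057,0.011,0],-0.07],[0,[0.081,0.016,0],-0.095],[0,[0.105,0.021,0],-0.12],[0,[0.129,0.0255,0],-0.145],[0,[0.147,0.029,0],-0.165],[0,[0.153,0.0304,0],-0.175]]'; python3 -m creep '[[0,[0,0,0],0],[0,[0,0,0],0],[0,[0,0,0],0],[0,[0,0,0],0],[0,[0,0,0],0],[0,[0,0,0],0],[0,[0,0,0],0],[0,[0,0,0],0]]'; python3 - <<'E'
from h import *
go(523.3,234.9,7.3,-2.5)
c=ctrl.camera('wrist'); np.save('wrist3.npy',c,allow_pickle=True); cv2.imwrite('pics/w3.png',c['img'])
hsv=cv2.cvtColor(c['img'],cv2.COLOR_BGR2HSV); m=cv2.inRange(hsv,(105,150,50),(130,255,255))
p=cloud(c); q=p[(m>0)]; q=q[~np.isnan(q).any(1)]
r=q[(q[:,2]>16)&(q[:,2]<24)]; print(rect(r)); print(np.round(cv2.boxPoints(cv2.minAreaRect(r[:,:2].astype(np.float32))),1))
w=(hsv[...,2]>110)&(hsv[...,1]<70)
g=p[w&(abs(p[...,2]-16)<2.5)&(p[...,1]>255)&(p[...,1]<330)&(p[...,0]>440)&(p[...,0]<585)]; print('fence',rect(g),len(g))
g=p[w&(abs(p[...,2]-45)<3)&(p[...,1]>80)&(p[...,1]<330)&(p[...,0]>570)]; print('front',len(g))
for y in range(120,290,20):
    k=g[abs(g[:,1]-y)<3]
    if len(k): print(y,round(np.percentile(k[:,0],1),1))
E
```

```text
time: 4.25
ee_pos: [505.9, 215.1, 7.3]
ee_rot: [0.001, 0.722, 0.692, 0.0]
wrist_force: [-2.0, -8.1, 11.5]
finger_gap: 2.7
gripper_force: 30.0
time: 5.05
ee_pos: [506.1, 214.7, 7.3]
ee_rot: [0.0, 0.723, 0.691, 0.001]
wrist_force: [0.5, 3.3, 4.9]
finger_gap: 2.8
gripper_force: 30.0
t 5.05 pos [506.1 214.7   7.3] yang -2.57 F [0.5 3.3 4.9] gap 2.8 -> shift [0.0209 0.0163 0.0001] yaw -0.001
(array([541.4, 223.8]), array([80.6, 70.2]), 87.4)
[[504.5 185.1]
 [574.6 181.9]
 [578.2 262.5]
 [508.1 265.6]]
fence (array([524.2, 289.9]), array([  9.8, 122.1]), 87.4) 7020
front 17069
160 593.9
180 595.0
200 595.3
220 597.2
240 597.3
260 598.5
280 599.4
```

View pics/w3.png

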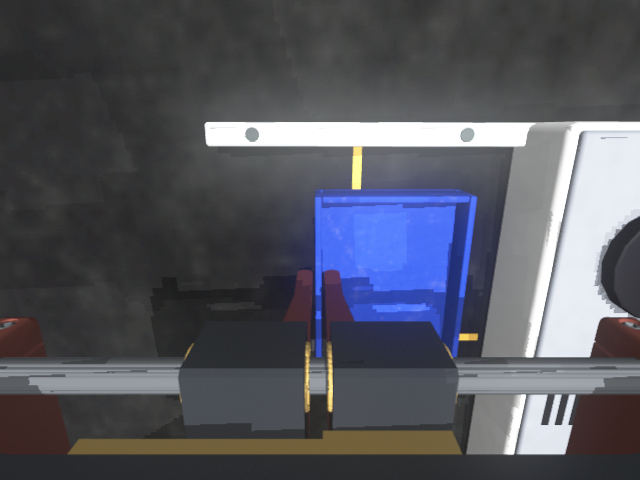

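The tray is square to the bay. The fence (y≈135) and the reader front (x≈520) are each about 17–20 mm away. I'll close in and then press gently.

```bash
python3 -m creep '[[0,[0.005,0.004,0],0],[0,[0.010,0.008,0],0],[0,[0.014,0.012,0],0],[0,[0.017,0.014,0],0],[0,[0.019,0.015,0],0],[0,[0.0195,0.0155,0],0],[0,[0.020,0.016,0],0],[0,[0.020,0.016,0],0]]'; python3 -m creep '[[0,[0.0003,0.0003,0],0],[0,[0.0006,0.0006,0],0],[0,[0.001,0.001,0],0],[0,[0.001,0.001,0],0],[0,[0.001,0.001,0],0],[0,[0.001,0.001,0],0],[0,[0.001,0.001,0],0],[0,[0.001,0.001,0],0]]'
```

```text
time: 5.9
ee_pos: [518.6, 230.6, 7.2]
ee_rot: [-0.0, 0.722, 0.692, -0.003]
wrist_force: [-7.0, -8.9, 18.9]
finger_gap: 3.1
gripper_force: 30.0
time: 6.7
ee_pos: [519.6, 231.7, 7.3]
ee_rot: [-0.001, 0.722, 0.691, -0.003]
wrist_force: [-7.8, -8.1, 18.4]
finger_gap: 2.9
gripper_force: 30.0
```

```bash
python3 -m creep '[[0,[0.0005,0.0005,0],0],[0,[0.001,0.001,0],0],[0,[0.0015,0.0015,0],0],[0,[0.002,0.002,0],0],[0,[0.002,0.002,0],0],[0,[0.002,0.002,0],0],[0,[0.002,0.002,0],0],[0,[0.002,0.002,0],0]]'; cat > chk.py <<'E'
from h import *
go(523.3,234.9,7.3,-2.5)
c=ctrl.camera('wrist')
hsv=cv2.cvtColor(c['img'],cv2.COLOR_BGR2HSV); m=cv2.inRange(hsv,(105,150,50),(130,255,255))
p=cloud(c); q=p[(m>0)]; q=q[~np.isnan(q).any(1)]
r=q[(q[:,2]>16)&(q[:,2]<24)]; print(rect(r)); print(np.round(cv2.boxPoints(cv2.minAreaRect(r[:,:2].astype(np.float32))),1))
w=(hsv[...,2]>110)&(hsv[...,1]<70)
g=p[w&(abs(p[...,2]-16)<2.5)&(p[...,1]>255)&(p[...,1]<330)&(p[...,0]>440)&(p[...,0]<585)]; print('fence',rect(g),len(g))
g=p[w&(p[...,2]>22)&(p[...,2]<38)&(p[...,1]>180)&(p[...,1]<270)&(p[...,0]>570)]
for y in (190,220,250):
    k=g[abs(g[:,1]-y)<4]; print('front',y,len(k),np.round(np.percentile(k[:,0],[5,50,95]),1) if len(k) else '')
E
python3 chk.py
```

```text
time: 7.5
ee_pos: [521.5, 233.7, 7.2]
ee_rot: [-0.001, 0.723, 0.691, -0.003]
wrist_force: [-7.8, -7.9, 17.5]
finger_gap: 3.0
gripper_force: 30.0
t 7.5 pos [521.5 233.7   7.2] yang -2.52 F [-7.8 -7.9 17.5] gap 3.0 -> shift [ 0.0013  0.0018 -0.0001] yaw -0.0
(array([556.7, 242.4]), array([80.4, 69.8]), 87.6)
[[520.2 203.7]
 [589.9 200.7]
 [593.3 281. ]
 [523.6 284. ]]
fence (array([524.2, 290. ]), array([ 10.2, 121.8]), 87.4) 6339
front 190 93 [593.1 593.5 594.1]
front 220 291 [594.5 595.  595.5]
front 250 340 [595.8 596.3 596.8]
```

```bash
python3 -m creep '[[0,[0.0005,0.0005,0],0],[0,[0.001,0.001,0],0],[0,[0.001,0.002,0],0],[0,[0.001,0.003,0],0],[0,[0.001,0.0035,0],0],[0,[0.001,0.004,0],0],[0,[0.001,0.004,0],0],[0,[0.001,0.004,0],0]]';  python3 chk.py
```

```text
time: 8.35
ee_pos: [522.3, 234.3, 7.2]
ee_rot: [-0.002, 0.723, 0.691, -0.006]
wrist_force: [-14.7, -6.2, 27.0]
finger_gap: 2.6
gripper_force: 30.1
t 8.35 pos [522.3 234.3   7.2] yang -2.54 F [-14.7  -6.2  27. ] gap 2.6 -> shift [ 0.0006  0.0009 -0.0001] yaw -0.001
(array([557.6, 239.8]), array([73.8, 70. ]), 87.9)
[[521.3 204.3]
 [591.2 201.7]
 [593.9 275.4]
 [523.9 278. ]]
fence (array([524.3, 290. ]), array([ 10.5, 121.9]), 87.4) 6330
front 190 110 [593.  593.6 594.1]
front 220 286 [594.5 594.9 595.5]
front 250 343 [595.9 596.3 596.9]
```

```bash
python3 -c "
from h import *
c=ctrl.camera('wrist'); cv2.imwrite('pics/w4.png',cv2.resize(c['img'][100:340,260:580],(800,600),interpolation=cv2.INTER_CUBIC))
s=ctrl.camera('scene'); np.save('s4.npy',s,allow_pickle=True); cv2.imwrite('pics/s4.png',s['img'])"
```

```text
(no output)
```

View pics/w4.png

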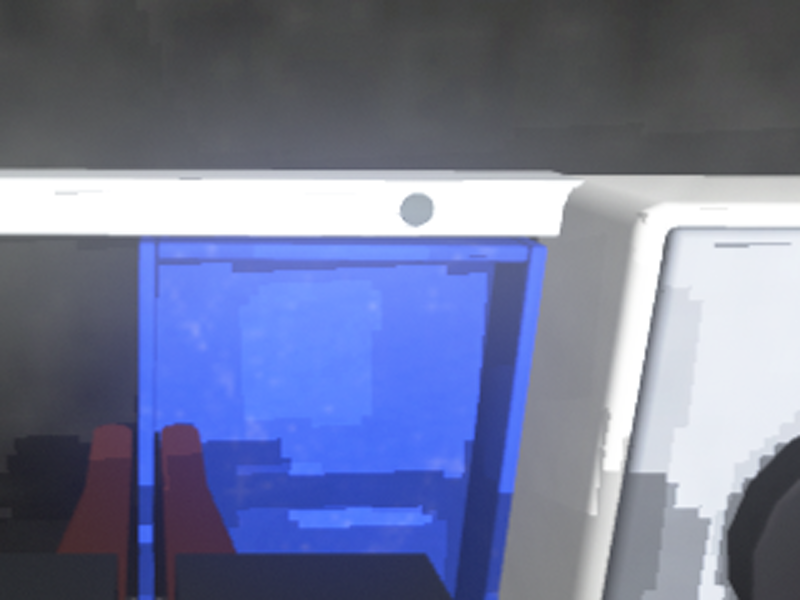

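The tray's top and right rims touch the fence and the reader front, with almost no gap. I'll give a small nudge to the fence, ease the stored push, then release.

```bash
python3 -m creep '[[0,[0.0005,0,0],0],[0,[0.001,0,0],0],[0,[0.0015,0,0],0],[0,[0.0015,0,0],0],[0,[0.0015,0,0],0],[0,[0.0015,0,0],0],[0,[0.001,-0.001,0],0],[0,[0.0005,-0.002,0],0]]'; python3 -m creep '[[25,[0,0,0],0],[25,[0,0,0],0],[25,[0,0,0],0],[25,[0,0,0],0],[25,[0,0,0],0],[25,[0,0,-0.01],0],[25,[0,0,-0.03],0],[25,[0,0,-0.06],0]]'; python3 chk.py; python3 - <<'E'
from h import *
for n in ('side','wrist'):
    c=ctrl.camera(n); p=cloud(c); g=p[(p[...,2]>24)&(p[...,2]<40)&(abs(p[...,0]-480)<30)&(abs(p[...,1]-407)<30)]; print(n,len(g), rect(g) if len(g)>4 else '')
E
```

```text
time: 9.3
ee_pos: [522.9, 234.7, 7.3]
ee_rot: [-0.001, 0.722, 0.691, -0.004]
wrist_force: [-7.9, -8.9, 17.7]
finger_gap: 2.5
gripper_force: 30.0
time: 10.1
ee_pos: [525.7, 237.4, 66.5]
ee_rot: [-0.001, 0.722, 0.691, -0.002]
wrist_force: [0.0, 0.1, -0.2]
finger_gap: 22.2
gripper_force: 0.0
t 10.1 pos [525.7 237.4  66.5] yang -2.52 F [ 0.   0.1 -0.2] gap 22.2 -> shift [-0.0025 -0.0021  0.0592] yaw -0.0
(array([557.9, 233.1]), array([100.2,  69.7]), 87.7)
[[521.1 184.4]
 [590.7 181.6]
 [594.8 281.8]
 [525.2 284.6]]
fence (array([524.2, 290. ]), array([ 10.3, 121.7]), 87.3) 3391
front 190 3 [593.9 594.  594.1]
front 220 113 [594.7 595.1 595.4]
front 250 119 [596.  596.4 596.8]
side 51 (array([482.5, 409.6]), array([10.3,  9.5]), 85.1)
wrist 0
```

The tray is flush: its edge is at 283.2 against the fence at 283.4. Next is the vial, hovering over it first.

```bash
python3 -c "
from h import *
go(481,400,95,-2.5)"
```

```text
t 10.25 pos [528.8 238.5  69. ] yang -2.51 F [ 0.1  0.5 -0.4] gap 21.9 -> shift [ 0.1593 -0.0547 -0.026 ] yaw -0.0
```

```bash
python3 -m creep '[[30,[0.0,0.0,-0.025],0],[40,[0.03,-0.01,-0.026],0],[45,[0.065,-0.022,-0.026],0],[45,[0.1,-0.034,-0.026],0],[45,[0.135,-0.046,-0.026],0],[45,[0.155,-0.053,-0.026],0],[45,[0.159,-0.0547,-0.026],0],[45,[0.159,-0.0547,-0.026],0]]'; python3 - <<'E'
from h import *
go(481,408,10,-2.5)
c=ctrl.camera('wrist'); p=cloud(c); g=p[(p[...,2]>22)&(p[...,2]<40)&(abs(p[...,0]-480)<25)&(abs(p[...,1]-407)<25)]; print(len(g), rect(g) if len(g)>4 else '', np.percentile(g[:,2],[5,95]) if len(g) else '')
cv2.imwrite('pics/w5.png',c['img'])
E
```

```text
time: 11.05
ee_pos: [478.6, 398.9, 91.9]
ee_rot: [0.0, 0.722, 0.692, -0.001]
wrist_force: [0.8, -0.1, 0.4]
finger_gap: 39.2
gripper_force: 0.0
t 11.05 pos [478.6 398.9  91.9] yang -2.44 F [ 0.8 -0.1  0.4] gap 39.2 -> shift [0.0093 0.0021 0.0819] yaw 0.001
282 (array([484.1, 408. ]), array([11.4, 10.9]), 83.0) [23.51636225 32.77952308]
```

View pics/w5.png

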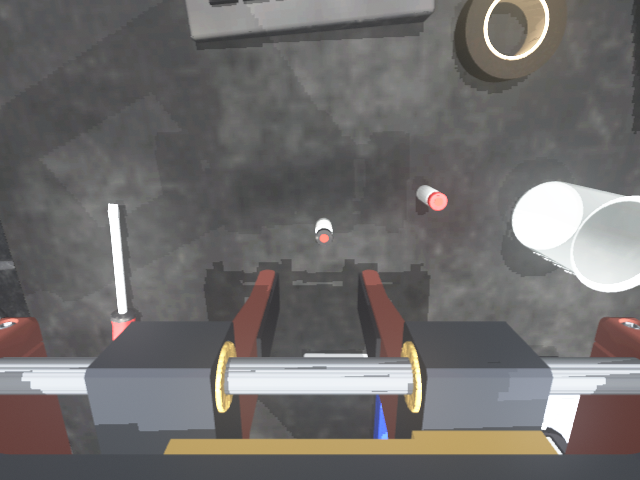

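The black-capped vial is at (324,232), between the fingers. The red one, at (435,198), is clear of them.

```bash
python3 -m creep '[[45,[0.0098,0.0038,0.015],0],[45,[0.0098,0.0038,0.035],0],[45,[0.0098,0.0038,0.055],0],[45,[0.0098,0.0038,0.07],0],[45,[0.0098,0.0038,0.08],0],[45,[0.0098,0.0038,0.082],0],[20,[0.0098,0.0038,0.082],0],[0,[0.0098,0.0038,0.082],0]]'; python3 -m creep '[[0,[0,0,0],0],[0,[0,0,0],0],[0,[0,0,0],0],[0,[0,0,0],0],[0,[0,0,0],0],[0,[0,0,-0.01],0],[0,[0,0,-0.04],0],[0,[0,0,-0.06],0]]'; python3 -c "
from h import *
go(558,233,60,-2.5)"
```

```text
time: 11.9
ee_pos: [484.1, 409.0, 11.3]
ee_rot: [0.0, 0.723, 0.691, 0.001]
wrist_force: [0.2, -0.1, -0.9]
finger_gap: 26.7
gripper_force: 0.0
time: 12.7
ee_pos: [483.5, 408.6, 71.9]
ee_rot: [0.0, 0.722, 0.691, -0.0]
wrist_force: [1.3, -0.0, 0.2]
finger_gap: 10.3
gripper_force: 30.0
t 12.7 pos [483.5 408.6  71.9] yang -2.52 F [ 1.3 -0.   0.2] gap 10.3 -> shift [-0.1722  0.0821  0.012 ] yaw -0.0
```

```bash
python3 -m creep '[[0,[-0.015,0.007,0],0],[0,[-0.045,0.021,0],0],[0,[-0.075,0.036,0],0],[0,[-0.105,0.05,0],0],[0,[-0.135,0.064,0],0],[0,[-0.16,0.076,0],0],[0,[-0.172,0.082,0],0],[0,[-0.172,0.082,0],0]]'; python3 - <<'E'
from h import *
go(558,233,15.5,-2.5)
for n in ('scene','side'):
    c=ctrl.camera(n); i=c['img']
    pt=np.array([558,233,70.])-c['xyz']; q=R(c).T@pt; u=int(c['cx']+f(c)*q[0]/q[2]); v=int(c['cy']+f(c)*q[1]/q[2])
    k=i[max(v-60,0):v+60,max(u-80,0):u+80]; globals()[n]=cv2.resize(k,(400,300),interpolation=cv2.INTER_CUBIC)
cv2.imwrite('pics/v6.png',np.hstack([scene,side]))
E
```

```text
time: 13.5
ee_pos: [558.1, 231.1, 70.0]
ee_rot: [-0.0, 0.723, 0.69, -0.001]
wrist_force: [0.5, -0.1, -0.2]
finger_gap: 10.4
gripper_force: 30.0
t 13.5 pos [558.1 231.1  70. ] yang -2.68 F [ 0.5 -0.1 -0.2] gap 10.4 -> shift [ 0.0019 -0.0002  0.0545] yaw -0.003
```

View pics/v6.png

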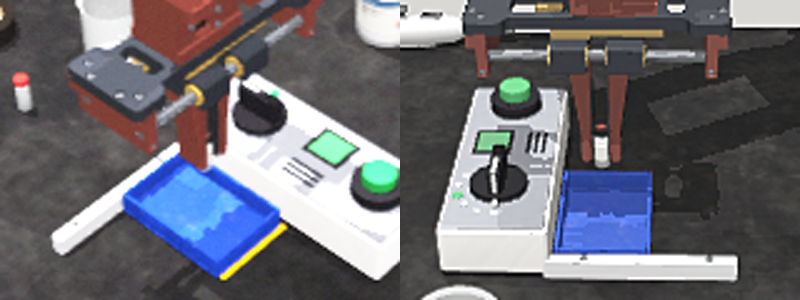

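The vial hangs upright between the fingers at (600,150), over the tray.

```bash
python3 -m creep '[[0,[0,0,0.01],0],[0,[0,0,0.025],0],[0,[0,0,0.038],0],[0,[0,0,0.046],0],[0,[0,0,0.05],0],[0,[0,0,0.053],0],[0,[0,0,0.054],0],[0,[0,0,0.054],0]]'; python3 -m creep '[[0,[0,0,0],0],[0,[0,0,0],0],[35,[0,0,0],0],[35,[0,0,0],0],[35,[0,0,0],0],[35,[0,0,0],0],[35,[0,0,0],0],[35,[0,0,-0.01],0]]'; python3 -c "
from h import *
go(558,233,110,-2.5)"
```

```text
time: 14.4
ee_pos: [558.1, 233.3, 16.9]
ee_rot: [0.0, 0.722, 0.691, 0.0]
wrist_force: [0.0, -0.6, 0.1]
finger_gap: 10.2
gripper_force: 30.0
time: 15.2
ee_pos: [556.7, 232.8, 25.8]
ee_rot: [-0.001, 0.722, 0.691, -0.001]
wrist_force: [-0.3, -0.3, -0.5]
finger_gap: 30.5
gripper_force: 0.0
t 15.2 pos [556.7 232.8  25.8] yang -2.52 F [-0.3 -0.3 -0.5] gap 30.5 -> shift [ 0.0001  0.0011 -0.0842] yaw -0.0
```

```bash
python3 -m creep '[[35,[0,0,-0.015],0],[35,[0,0,-0.04],0],[35,[0,0,-0.07],0],[35,[0,0,-0.1],0],[35,[0,0,-0.115],0],[35,[0,0,-0.12],0],[35,[0,0,-0.12],0],[35,[0,0,-0.12],0]]'; python3 - <<'E'
from h import *
go(558,233,110,-2.5)
for n in ('scene0','side0','wrist'):
    c=ctrl.camera('wrist') if n=='wrist' else np.load(n+'.npy',allow_pickle=True).item()
    p=cloud(c); X,Y,Z=p[...,0],p[...,1],p[...,2]
    hsv=cv2.cvtColor(c['img'],cv2.COLOR_BGR2HSV); H,S,V=[hsv[...,i].astype(int) for i in range(3)]
    reg=(X>580)&(X<680)&(Y>90)&(Y<295)
    g=p[reg&(Z>68)&(Z<75)&(Y>200)]; print(n,'bar',len(g),rect(g) if len(g)>4 else '')
    g=p[reg&(Z>47)&(Z<75)&(Y>200)]; print('knob',len(g),rect(g) if len(g)>4 else '')
    g=p[reg&(Z>48)&(Y>200)&(V>150)&(S<60)]; print('white',len(g),np.round(np.median(g,0),1) if len(g) else '')
    g=p[reg&(Z>58)&(Z<75)&(Y<160)]; print('button',len(g),rect(g) if len(g)>4 else '',np.round(np.percentile(g[:,2],90),1) if len(g) else '')
    g=p[reg&(H>45)&(H<85)&(S>100)&(Z<50)&(Y>215)]; print('gdot',len(g),np.round(np.median(g,0),1) if len(g) else '')
    if n=='wrist':
        cv2.imwrite('pics/w7.png',c['img']); np.save('w7.npy',c,allow_pickle=True)
        g=p[(Z>25)&(Z<42)&(abs(X-558)<30)&(abs(Y-233)<40)]; print('vial',len(g),rect(g) if len(g)>4 else '',np.round(np.percentile(g[:,2],95),1) if len(g) else '')
E
```

```text
time: 16.0
ee_pos: [557.3, 233.0, 146.2]
ee_rot: [-0.0, 0.722, 0.691, -0.0]
wrist_force: [0.7, -0.9, -0.7]
finger_gap: 31.0
gripper_force: 0.0
t 16.0 pos [557.3 233.  146.2] yang -2.52 F [ 0.7 -0.9 -0.7] gap 31.0 -> shift [0.     0.0008 0.0362] yaw -0.0
scene0 bar 85 (array([631.1, 238.9]), array([39.7, 10.9]), 89.4)
knob 363 (array([632.1, 242. ]), array([51.7, 60.4]), 65.6)
white 38 [631.8 252.5  70.8]
button 158 (array([625.1, 121.6]), array([30., 34.]), 18.6) 67.4
gdot 4 [663.  247.7  44.7]
side0 bar 72 (array([634.4, 242.6]), array([39.2, 10.1]), 87.7)
knob 353 (array([637.8, 240.4]), array([43.4, 63.6]), 52.0)
white 37 [635.4 258.5  66.7]
button 100 (array([629.1, 130. ]), array([32.4, 23.2]), 67.2) 67.5
gdot 8 [664.6 249.   44.6]
wrist bar 802 (array([636. , 240.5]), array([40.2, 10.4]), 87.8)
knob 2761 (array([633. , 254.2]), array([43.2, 69.1]), 11.3)
white 2117 [615.2 256.6 242.8]
button 0  
gdot 5 [663.3 249.8  45.2]
vial 195 (array([559.7, 232.4]), array([11. , 10.8]), 40.0) 36.9
```

View pics/w7.png

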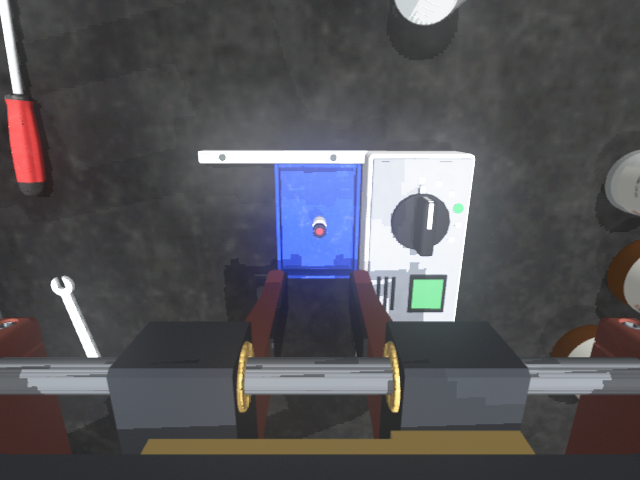

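The vial stands upright in the tray at (320,227) and the tray is still flush. The selector, at (425,222), points straight up at the first dot, and the green dot is at (458,208), about 72° clockwise.

```bash
python3 -c "
from h import *
go(635.3,240.6,55,-2.2)"; python3 -m creep '[[35,[0.002,0.01,0],0],[35,[0.005,0.035,0.005],0],[35,[0.011,0.06,0.015],0],[35,[0.011,0.0774,0.035],0],[35,[0.011,0.0774,0.058],0],[35,[0.011,0.0774,0.076],0],[35,[0.011,0.0774,0.086],0],[35,[0.011,0.0774,0.09],0]]'; python3 -m creep '[[35,[0,0,0],0],[0,[0,0,0],0],[0,[0,0,0],0],[0,[0,0,0],0],[0,[0,0,0],0],[0,[0,0,0],0],[0,[0,0,0],0],[0,[0,0,0],0]]'; python3 -c "
from h import *
go(635.3,240.6,55,-2.2)"
```

```text
t 16.05 pos [557.  232.9 145.7] yang -2.52 F [ 0.4 -0.1  0.3] gap 30.8 -> shift [0.0112 0.078  0.0906] yaw -0.006
time: 16.85
ee_pos: [635.0, 240.5, 54.6]
ee_rot: [-0.001, 0.723, 0.691, -0.001]
wrist_force: [0.6, 0.3, 0.6]
finger_gap: 30.4
gripper_force: 0.0
time: 17.65
ee_pos: [634.6, 241.0, 57.5]
ee_rot: [-0.001, 0.722, 0.691, -0.0]
wrist_force: [-4.6, 0.5, 5.8]
finger_gap: 9.7
gripper_force: 30.0
t 17.65 pos [634.6 241.   57.5] yang -2.52 F [-4.6  0.5  5.8] gap 9.7 -> shift [-0.0004  0.0007  0.0025] yaw -0.006
```

Gripped, and well centred. Turning one click.

```bash
python3 -m creep '[[0,[0,0,0],0.07],[0,[0,0,0],0.15],[0,[0,0,0],0.23],[0,[0,0,0],0.31],[0,[0,0,0],0.38],[0,[0,0,0],0.42],[0,[0,0,0],0.42],[0,[0,0,0],0.42]]'; python3 -c "
from h import *
go(635.3,240.6,55,-26.2)
print(ctrl.state()['torque'])"
```

```text
time: 18.45
ee_pos: [634.4, 239.7, 57.4]
ee_rot: [0.001, 0.85, 0.527, -0.001]
wrist_force: [-3.5, -3.3, 5.1]
finger_gap: 14.8
gripper_force: 37.3
t 18.45 pos [634.4 239.7  57.4] yang -26.44 F [-3.5 -3.3  5.1] gap 14.8 -> shift [0.0012 0.0004 0.0024] yaw -0.004
[-0.58023393  0.88967322  0.93919335]
```

```bash
python3 - <<'E'
from h import *
o=[]
for n in ('scene','side'):
    c=ctrl.camera(n); i=c['img']; p=cloud(c)
    g=p[(p[...,0]>600)&(p[...,0]<670)&(p[...,1]>205)&(p[...,1]<280)&(p[...,2]>48)&(p[...,2]<74)&(i.min(2)>150)]; print(n,len(g),np.round(np.median(g,0),1) if len(g) else '')
    q=R(c).T@(np.array([635,240,65.])-c['xyz']); u=int(c['cx']+f(c)*q[0]/q[2]); v=int(c['cy']+f(c)*q[1]/q[2])
    o.append(cv2.resize(i[v-38:v+37,u-25:u+25],(400,600),interpolation=cv2.INTER_CUBIC))
cv2.imwrite('pics/v8.png',np.hstack(o))
E
```

```text
scene 11 [621.7 253.8  52. ]
side 27 [637.5 260.3  68.5]
```

View pics/v8.png

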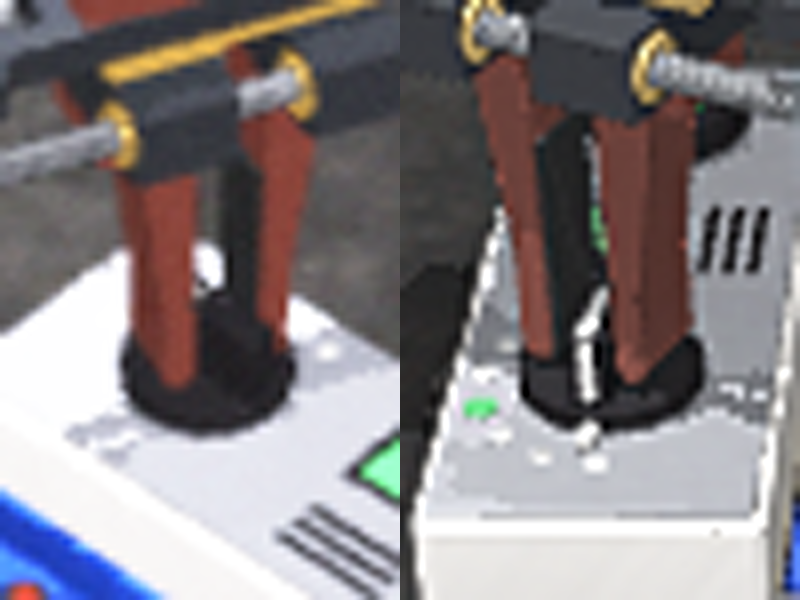

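In the side view the bar's nib at (590,437) has moved only part of the way from the first dot (595,463) to the second (540,457). The bar lags in the pads, so I'll turn further in small steps.

```bash
python3 -m creep '[[0,[0,0,0],0.04],[0,[0,0,0],0.08],[0,[0,0,0],0.12],[0,[0,0,0],0.12],[0,[0,0,0],0.12],[0,[0,0,0],0.12],[0,[0,0,0],0.12],[0,[0,0,0],0.12]]'; python3 -c "
from h import *
go(635.3,240.6,55,-26.2)
print(ctrl.state()['torque'])"
```

```text
time: 19.35
ee_pos: [635.1, 240.9, 57.2]
ee_rot: [-0.0, 0.881, 0.474, -0.0]
wrist_force: [-4.4, -1.1, 5.3]
finger_gap: 10.5
gripper_force: 29.4
t 19.35 pos [635.1 240.9  57.2] yang -33.42 F [-4.4 -1.1  5.3] gap 10.5 -> shift [-0.0001  0.0003  0.0022] yaw -0.126
[-0.04253672  0.94817105  0.4277412 ]
```

First click made (gap back to 10.5). Second click: bring the tool to about 56°.

```bash
python3 -m creep '[[0,[0,0,0],0.07],[0,[0,0,0],0.15],[0,[0,0,0],0.23],[0,[0,0,0],0.31],[0,[0,0,0],0.37],[0,[0,0,0],0.43],[0,[0,0,0],0.43],[0,[0,0,0],0.43]]'; python3 -c "
from h import *
go(635.3,240.6,55,-74.2)
print(ctrl.state()['torque'])"
```

```text
time: 20.15
ee_pos: [635.3, 241.0, 57.1]
ee_rot: [0.0, 0.961, 0.276, -0.0]
wrist_force: [-4.0, 0.5, 5.7]
finger_gap: 16.6
gripper_force: 42.4
t 20.15 pos [635.3 241.   57.1] yang -57.96 F [-4.   0.5  5.7] gap 16.6 -> shift [-0.0002  0.0004  0.0021] yaw 0.283
[0.00463423 0.82212002 1.17142858]
```

```bash
python3 -m creep '[[0,[0,0,0],0.03],[0,[0,0,0],0.05],[0,[0,0,0],0.05],[0,[0,0,0],0.05],[0,[0,0,0],0.05],[0,[0,0,0],0.05],[0,[0,0,0],0.05],[0,[0,0,0],0.05]]'; python3 -c "
from h import *
go(635.3,240.6,55,-74.2)
print(ctrl.state()['torque'])"
```

```text
time: 20.95
ee_pos: [635.9, 240.8, 57.0]
ee_rot: [0.0, 0.968, 0.251, 0.0]
wrist_force: [-2.8, -0.2, 5.2]
finger_gap: 11.7
gripper_force: 30.0
t 20.95 pos [635.9 240.8  57. ] yang -60.92 F [-2.8 -0.2  5.2] gap 11.7 -> shift [-0.0006 -0.0001  0.002 ] yaw 0.232
[-0.0855053   0.56997768  0.52099447]
```

```bash
python3 -m creep '[[0,[0,0,0],0.06],[0,[0,0,0],0.12],[0,[0,0,0],0.18],[0,[0,0,0],0.24],[0,[0,0,0],0.28],[0,[0,0,0],0.31],[0,[0,0,0],0.31],[0,[0,0,0],0.31]]'; python3 -c "
from h import *
go(635.3,240.6,55,-74.2)
print(ctrl.state()['torque'])"
```

```text
time: 21.75
ee_pos: [636.4, 241.0, 57.0]
ee_rot: [-0.0, 0.995, 0.099, 0.001]
wrist_force: [-0.9, 0.0, 5.1]
finger_gap: 15.5
gripper_force: 43.1
t 21.75 pos [636.4 241.   57. ] yang -78.64 F [-0.9  0.   5.1] gap 15.5 -> shift [-0.0011  0.0002  0.002 ] yaw -0.077
[0.13829376 0.20202335 1.21593232]
```

```bash
python3 -m creep '[[0,[0,0,0],0.015],[0,[0,0,0],0.03],[0,[0,0,0],0.03],[0,[0,0,0],0.03],[0,[0,0,0],0.03],[0,[0,0,0],0.03],[0,[0,0,0],0.03],[0,[0,0,0],0.03]]'; python3 -c "
from h import *
go(635.3,240.6,55,-74.2)
print(ctrl.state()['torque'])"
```

```text
time: 22.55
ee_pos: [636.7, 240.4, 56.9]
ee_rot: [0.0, 0.997, 0.083, 0.001]
wrist_force: [3.7, -3.8, 4.4]
finger_gap: 10.4
gripper_force: 29.7
t 22.55 pos [636.7 240.4  56.9] yang -80.44 F [ 3.7 -3.8  4.4] gap 10.4 -> shift [-0.0013 -0.0004  0.0019] yaw -0.109
[-0.67011543 -0.59415975  0.48157138]
```

Third click done. I'll ease back 5°, release and rise.

```bash
python3 -m creep '[[0,[0,0,0],-0.05],[0,[0,0,0],-0.1],[35,[0,0,0],-0.1],[35,[0,0,0],-0.1],[35,[0,0,0],-0.1],[35,[0,0,-0.005],-0.1],[35,[0,0,-0.025],-0.1],[35,[0,0,-0.065],-0.1]]'; python3 - <<'E'
from h import *
go(627,124,100,-74.2)
for n in ('side','scene','wrist'):
    c=ctrl.camera(n); i=c['img']; p=cloud(c)
    reg=(p[...,0]>600)&(p[...,0]<670)&(p[...,1]>205)&(p[...,1]<280)
    g=p[reg&(p[...,2]>68)&(p[...,2]<75)]; print(n,'bar',len(g),rect(g) if len(g)>4 else '')
    B=p[(p[...,0]>600)&(p[...,0]<670)&(p[...,1]>90)&(p[...,1]<160)&(p[...,2]>62)&(p[...,2]<70)]; print('button',len(B),rect(B) if len(B)>4 else '',np.round(np.percentile(B[:,2],[50,95]),1) if len(B) else '')
E
```

```text
time: 23.35
ee_pos: [632.6, 240.2, 119.0]
ee_rot: [0.0, 0.991, 0.133, -0.004]
wrist_force: [-0.2, -0.4, -0.2]
finger_gap: 30.5
gripper_force: 0.0
t 23.35 pos [632.6 240.2 119. ] yang -74.74 F [-0.2 -0.4 -0.2] gap 30.5 -> shift [-0.0359  0.1107  0.0193] yaw -0.009
side bar 97 (array([634.5, 242. ]), array([40.5, 13.1]), 11.8)
button 41 (array([623.5, 125.9]), array([11.5, 24. ]), 8.4) [65.8 67.3]
scene bar 83 (array([632.4, 239.7]), array([41.3, 10.2]), 16.2)
button 126 (array([626.4, 124.5]), array([24.7, 24.6]), 20.6) [66.1 68.3]
wrist bar 854 (array([636.5, 239.6]), array([40. ,  9.5]), 15.6)
button 1001 (array([630.9, 125.3]), array([25.4, 24.8]), 38.1) [66.1 67.3]
```

The bar now sits at 15.6° (72.2° turned), exactly on the green dot. Now the button at (630,125), top at about z 66.5, with shut fingers.

```bash
python3 -c "
from h import *
go(630,125,80,-74.7)"; python3 -m creep '[[10,[-0.008,0.025,0],0],[0,[-0.018,0.055,0],0],[0,[-0.028,0.085,0.005],0],[0,[-0.0335,0.105,0.015],0],[0,[-0.0335,0.111,0.03],0],[0,[-0.0335,0.111,0.039],0],[0,[-0.0335,0.111,0.039],0],[0,[-0.0335,0.111,0.039],0]]';python3 -c "
from h import *
go(630,125,58,-74.7)"
```

```text
t 23.5 pos [637.8 241.6 124.9] yang -74.73 F [ 0.5 -0.4 -0.7] gap 30.1 -> shift [-0.0385  0.1105  0.0446] yaw -0.001
time: 24.3
ee_pos: [632.3, 126.1, 82.0]
ee_rot: [-0.0, 0.991, 0.134, -0.001]
wrist_force: [0.7, 0.6, -0.6]
finger_gap: 0.1
gripper_force: 0.0
t 24.3 pos [632.3 126.1  82. ] yang -74.66 F [ 0.7  0.6 -0.6] gap 0.1 -> shift [-0.0025  0.0004  0.024 ] yaw 0.001
```

```bash
python3 -m creep '[[0,[-0.002,0,0.008],0],[0,[-0.002,0,0.014],0],[0,[-0.002,0,0.018],0],[0,[-0.002,0,0.02],0],[0,[-0.002,0,0.022],0],[0,[-0.002,0,0.0235],0],[0,[-0.002,0,0.0235],0],[0,[-0.002,0,0.0235],0]]'
```

```text
time: 25.1
ee_pos: [630.6, 124.9, 61.1]
ee_rot: [-0.0, 0.991, 0.133, 0.0]
wrist_force: [-5.9, 0.8, 15.9]
finger_gap: 0.5
gripper_force: 8.0
```

It is bottomed out at 15.9 N, z 61. Release and check.

```bash
python3 -m creep '[[0,[0,0,-0.005],0],[0,[0,0,-0.02],0],[0,[0,0,-0.05],0],[0,[0,0,-0.085],0],[0,[-0.02,0,-0.11],0],[0,[-0.04,0,-0.12],0],[0,[-0.04,0,-0.12],0],[0,[-0.04,0,-0.12],0]]'; python3 - <<'E'
from h import *
go(630,125,58)
o=[]
for n in ('side','scene'):
    c=ctrl.camera(n); i=c['img']; p=cloud(c); X,Y,Z=p[...,0],p[...,1],p[...,2]
    g=p[(X>600)&(X<670)&(Y>205)&(Y<280)&(Z>68)&(Z<75)]; print(n,'bar',rect(g))
    B=p[(X>600)&(X<670)&(Y>90)&(Y<160)&(Z>60)&(Z<72)]; print('button z',np.round(np.percentile(B[:,2],[50,95]),1))
    hsv=cv2.cvtColor(i,cv2.COLOR_BGR2HSV); q=p[(cv2.inRange(hsv,(105,150,50),(130,255,255))>0)&(Z>15)&(Z<24)&(X<610)&(X>480)]; print('tray',rect(q))
    g=p[(Z>24)&(Z<42)&(abs(X-558)<25)&(abs(Y-233)<35)]; print('vial',len(g),rect(g),np.round(g[:,2].max(),1))
    o.append(i[180:380,200:440] if n=='side' else i[150:350,200:440])
cv2.imwrite('pics/end.png',cv2.resize(np.hstack(o),(800,334)))
E
```

```text
time: 25.9
ee_pos: [592.5, 113.6, 179.7]
ee_rot: [0.0, 0.991, 0.133, 0.001]
wrist_force: [-0.0, -1.4, 0.8]
finger_gap: 0.7
gripper_force: 0.0
t 25.9 pos [592.5 113.6 179.7] yang -74.73 F [-0.  -1.4  0.8] gap 0.7 -> shift [ 0.039  -0.0013  0.1218] yaw 0
side bar (array([634.4, 242.6]), array([40.3, 11.5]), 16.1)
button z [65.9 67.3]
tray (array([556.4, 235.8]), array([101.9,  70. ]), 87.3)
vial 47 (array([558.3, 234. ]), array([10.8, 11.6]), 20.2) 37.1
scene bar (array([631.1, 239.1]), array([40.6, 10.3]), 17.3)
button z [65.8 68. ]
tray (array([553.6, 232.3]), array([99.7, 72. ]), 87.4)
vial 47 (array([555.7, 231.6]), array([13.2,  9.5]), 40.8) 37.8
```

View pics/end.png

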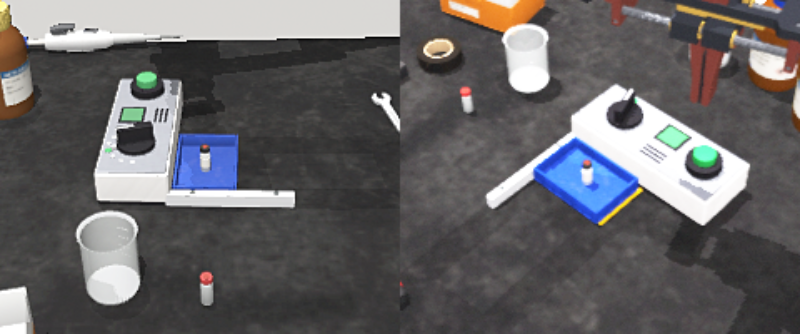

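The tray is home, the vial upright at (205,158) in the left half, the selector at green, the button up, and the red vial and beaker undisturbed.

```bash
python3 -c "
from bench import ctrl
print(ctrl.close_job())"
```

```text
the job is handed in; nothing more can be done
None
```

The job is handed in, with no verdict returned: final camera checks showed the tray flush in the corner, the black-capped vial upright in it, the selector on the green dot, the button pressed (15.9 N) and back up, and no visible shift of the red vial or beaker.

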